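# Hold the spring catch down and slide the drive-cage bolt open

### The arm

A 7-joint arm with a two-finger parallel gripper is mounted at the origin on the work surface. World frame = base frame: x ahead of the robot, y to its left, z up, the work surface at z = 0. Lengths are in mm, angles in rad, forces in N, time in s.
With the tool pointing down it reaches from about 400 to 850 mm from the base axis. Payload 10.4 kg.
Tool frame: the origin (TCP) lies at the very end of the fingers, on their centre line; the grasp point (between the pads) lies manip.grip_point_offset behind it (manip.grip_point_offset is the distance from the TCP to the grasp point, in mm); z points along the fingers, y is the line along which they close (so a half turn about z gives the same grasp; the last joint's range is limited). The gripper opens to 87 mm and grips with 3 to 60 N. Pads are 19 mm wide; open, the fingers measure 117 mm over their backs; the gripper's body (75 mm by 190 mm) begins 51 mm behind the grasp point.
Start: joints at [-0.023, 0.332, -0.065, 1.46, 0.022, 1.35, -0.088], TCP at [625.022, 0.018, 222.576] pointing down, gripper open.
Joint ranges: [-2.6, 2.6], [-0.5, 2.12], [-1.47, 1.34], [0.16, 2.42], [-1.27, 4.41], [0.06, 2.06], [-2.6, 2.6]. Speed limits (rad/s): [2.22, 2.22, 2.79, 2.79, 3.14, 3.14, 3.14].

### API

Orientations are given as a unit quaternion [x, y, z, w].
In Python, from cell import manip gives the robot as it stands. Calls block until the motion is done:
- manip.goto(position, orientation): joint-space move of the TCP to a pose.
- manip.move_straight(position, rot=None, v=150): straight line of the TCP; rot=None keeps the orientation; v is the mean speed in mm/s.
- manip.goto_joints(angles): joint-space move.
- manip.open_gripper() and manip.close_gripper(force=None): open the fingers fully, or close them until they stop; force is the grip in N (None keeps the last).
- manip.sleep(seconds).
- manip.ik(position, orientation): joint angles nearest the present ones, or None.
- manip.observe(): the state.
- manip.snapshot(name): name is "scene" or "side" or "wrist"; returns a dict with "img" (480x640x3 uint8, red, green, blue), "fx", "fy", "cx", "cy" (pixels), "origin" and "orientation" of the camera in the world. Camera axes: x right, y up, looking along -z (the intrinsics and any distortion apply to the point x, -y, -z); pixel columns grow to the right and rows downward; lengths in mm; the calibration is good to about 2 mm. A picture is of the moment at which its call begins. There is no depth.
A pose or a line that the arm cannot do raises manip.MotionError and nothing moves.
- manip.finish_job(): hands the job in; it is judged then, once.
The state is a dict: "time_s": time; "joint_pos": joint angles; "dq": joint speeds; "joint_torque": joint torques, N m; "ee_pos": TCP position; "tcp_rot": TCP orientation; "wrist_force": force on the tool from outside, world axes, zero at the start; "moment": the same for the moment, N m; "width": opening from 0.0 (shut) to 1.0 (fully open); "finger_force": force on a finger pad.
Only numpy, scipy, OpenCV 4.12 (cv2) and the standard library are available. Lean on these libraries where they do the work, as an engineer would, in place of code of your own. Each camera call takes 0.05 s, during which the arm holds its last target. There are 200 camera calls.

### The job

Unlock the drive cage in the open computer case: with one fingertip press the sprung catch flap down by its ribbed black pad, and while you keep it down push the bolt by its upright tab with the other fingertip, past the catch and fully to its open end. Only when the bolt is fully open let the catch spring back up behind it and take the hand away. Only touch and push, do not grasp or pick up anything, and leave every loose part, tool and dish where it lies.

Things in the scene. Friction and masses are not known exactly. Their poses are not given: they have to be found in the camera images.
- tower: Open computer case, fixed, lying on its side, 410 (x) x 430 (y) x 184 high. Origin under its centre; x runs from the near side (case top) away, y from the black front bezel to the back panel, z up. The drive cage is the steel box (140 x 214, top plate 145 above the bench) in the corner of bezel and near side. On that plate: the bolt, and the catch on its +x side.
- catch_pad (a point): Centre of the flat top of the catch's ribbed black thumb pad, 26 (x) x 60 (y), about 169 above the bench when up; moves with the catch; axes are the tower's when up. It lies 60 mm to +x of the bolt's centre line and may be pressed anywhere along y, also by a finger sliding along it. At the start it reaches from 32 mm behind (-y) to 28 mm past the tab's pushing face.
- catch_pin (a point): Middle of the catch's fixed hinge pin, along the tower's y axis, 35 mm to +x of the pad's centre and 6 mm below its top. The steel flap (65 mm wide in x, 66 long in y) hinges here and its -x edge swings down. The pad's centre sinks 5.6 mm to the stop; it takes about 2 N to start and 5 N at the stop, and springs up when released. Bearing ears rise to 169 above the bench.
- catch (a joint): Angle of the catch flap in rad: 0 up (its small upstanding nose blocks the bolt), 0.16 fully down at the stop. From about 0.08 the nose is clear below the bolt's wing and the bolt can pass; treat 0.10 or more as held down. Let go while the bolt is part way, it rubs under the wing at about 0.06.
- bolt_tab (a point): Point on the pushing (-y) face of the bolt's upright steel tab, mid-width, 5.5 mm below the tab's top; moves with the bolt; axes are the tower's. The tab is 26 wide (x), 14 thick (from here to +y), top 177 above the bench. A wing on its +x side reaches 28 mm from the bolt's centre line and meets the catch's nose. The cage plate on its -y side carries nothing taller than the bridges.
- bolt_bar (a point): Centre of the top face of the flat bolt bar, under the tab, 153 above the bench; moves with the bolt. The bar is 28 wide (x) and 130 long (y), and passes under two low fixed bridges (37 wide in x, 12 long in y, tops 156 above the bench): at the start one spans 45.5 to 33.5 mm to -y of this point, the other 47.5 to 59.5 mm to +y.
- bolt (a joint): Travel of the bolt in m along the tower's +y axis: 0 locked, 0.022 fully open against its end stop. It slides with about 1.5 N of friction and stays where it is left. While the catch is up it moves only 1 to 2 mm; beyond about 0.0195 the catch can rise behind the wing.
- dish: Loose small round steel dish of screws, 60 across, 16 high, origin under its centre; on the drive cage's plate, on the +y side of the catch; leave alone.
- ssd: Loose dark solid-state drive, 70 x 100 x 7, lying on the power supply in the case; origin under its centre; leave alone.
- hdd: Loose hard disk, 147 x 102 x 26, on the bench; leave alone.
- ram: Loose green memory module, 133 x 30 x 4, on the bench; leave alone.
- driver: Loose screwdriver, 200 long, on the bench; leave alone.
- mouse: Loose red computer mouse, 105 x 60 x 32, on the bench; leave alone.
- cpubox: Loose blue carton, 105 x 115 x 75, on the bench; leave alone.

How it is judged (in metres and radians):
On the way, in this order (a step that is already met when the one before it is completed fails the run):
1. A finger holds the catch down while the bolt is still locked (value of joint catch above 0.08 rad and value of joint bolt below 0.004 m and contact force between the fingers and catch above 0.5 N), for 0.1 s.
2. The bolt has been pushed fully open by a finger with the catch still held down by a finger (value of joint bolt above 0.019 m and value of joint catch above 0.07 rad and contact force between the fingers and catch above 0.5 N and contact force between the fingers and bolt above 0.2 N), for 0.05 s.
At the end, for the whole second after the job is handed in: The bolt stands open, at least 19 of its 22 mm travel; the catch is back up behind it (less than 0.03 rad down), and the hand is clear; all loose things lie still within 15 mm of where they were (value of joint bolt above 0.019 m and value of joint catch below 0.03 rad and velocity of joint bolt below 0.005 m/s and linear speed of each of dish, ssd, hdd, ram, driver, mouse, cpubox below 0.02 m/s); the robot touches nothing.
It fails at once if a loose bystander is moved or picked up by more than 15 mm (distance of any of dish, ssd, hdd, ram, driver, mouse, cpubox from where it was at the start of the episode above 0.015 m).
It fails at once if the bolt is forced past the raised catch (value of joint bolt between 0.005 and 0.015 m and value of joint catch below 0.04 rad).
It also fails if it takes over 40 s, if anything falls off the work surface, if the arm or the gripper's body presses on something with over 40 N, if the wrist force passes 120 N, or if a joint passes its speed limit or range.

## Working session

There is one attempt and no reset: what is moved stays moved. The work goes in short steps, each a Python script; the robot and the scene stay as the last script left them, time stands still between calls to the robot, and variables do not carry over. Pictures are saved under pics/ and viewed, at most 10 in all, crops included, and the job is handed in when it is done.

```bash
mkdir -p pics; ls; python3 - <<'E'
from cell import manip
import cv2,numpy as np
for n in ["scene","wrist"]:
    s=manip.snapshot(n); cv2.imwrite(f"pics/{n}0.png",s["img"][:,:,::-1]); print(n,{k:np.round(v,4).tolist() for k,v in s.items() if k!="img"})
print(manip.observe(),manip.grip_point_offset)
E
```

```text
pics
scene {'fx': 561.6885, 'fy': 561.6885, 'cx': 314.7357, 'cy': 233.9338, 'origin': [1157.6707, 421.792, 1252.8816], 'orientation': [0.1454, 0.2536, 0.8238, 0.4858]}
wrist {'fx': 354.1997, 'fy': 354.1997, 'cx': 323.5716, 'cy': 237.1049, 'origin': [624.8089, 74.5508, 383.5721], 'orientation': [-0.1379, 0.0003, 0.0004, 0.9904]}
{'time_s': 0.1, 'joint_pos': array([-0.02258713,  0.33277507, -0.06470863,  1.4608427 ,  0.02161084,
        1.34992651, -0.08850964]), 'dq': array([ 0.00164098, -0.00239932,  0.00111615, -0.00150555,  0.00073223,
        0.00056324,  0.00111601]), 'joint_torque': array([ 3.16136166e-04, -6.24538064e+01,  2.38312193e-02, -3.90717781e+01,
       -6.15657773e-02,  3.65302863e-02,  4.60620026e-05]), 'ee_pos': array([ 6.24651191e+02, -1.05658533e-02,  2.21861509e+02]), 'tcp_rot': array([ 7.07104190e-01,  7.07109093e-01, -4.66658442e-04, -4.20049262e-04]), 'wrist_force': array([ 0.16399656, -0.32727203, -0.89274404]), 'moment': array([-7.18170852e-05,  4.94716377e-02,  6.85815897e-03]), 'finger_force': 0.0, 'width': 1.00089709946732} 18.700000000000003
```

View pics/scene0.png

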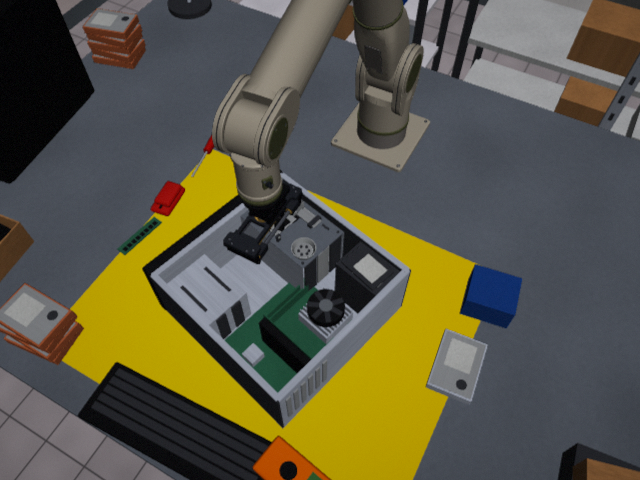

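View pics/wrist0.png

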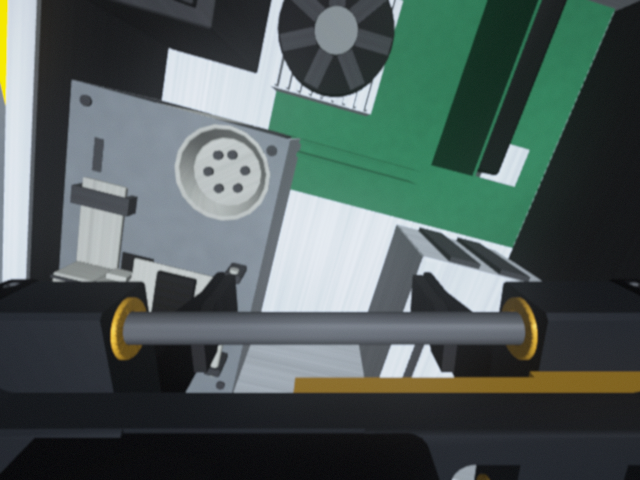

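```bash
python3 - <<'E'
from cell import manip
import cv2,numpy as np
q=[0.7071068,0.7071068,0,0]
manip.move_straight([540,-75,265],q,v=200)
for n in ["wrist","side"]:
    s=manip.snapshot(n); cv2.imwrite(f"pics/{n}1.png",s["img"][:,:,::-1]); print(n,{k:np.round(v,4).tolist() for k,v in s.items() if k!="img"})
o=manip.observe();print(o['time_s'],o['ee_pos'])
E
```

```text
wrist {'fx': 354.1997, 'fy': 354.1997, 'cx': 323.5716, 'cy': 237.1049, 'origin': [540.3049, 0.5369, 426.3918], 'orientation': [-0.1376, -0.0004, 0.0008, 0.9905]}
side {'fx': 522.0216, 'fy': 522.0216, 'cx': 310.8636, 'cy': 238.8399, 'origin': [100.2653, -895.7065, 960.6344], 'orientation': [0.4144, -0.0844, -0.1922, 0.8855]}
0.9583 [540.44493119 -73.62979599 264.12924606]
```

View pics/wrist1.png

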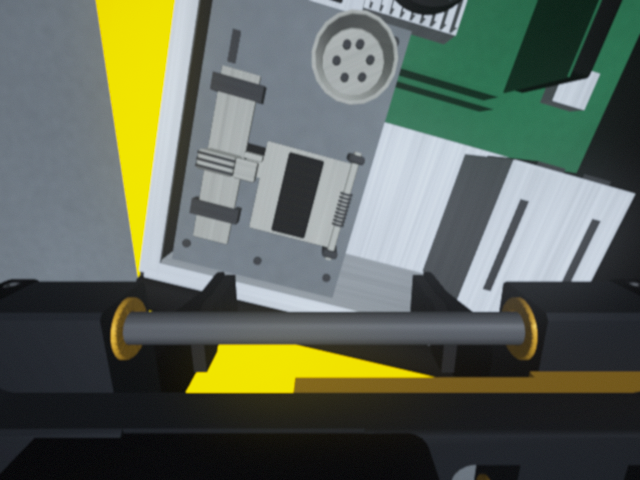

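View pics/side1.png

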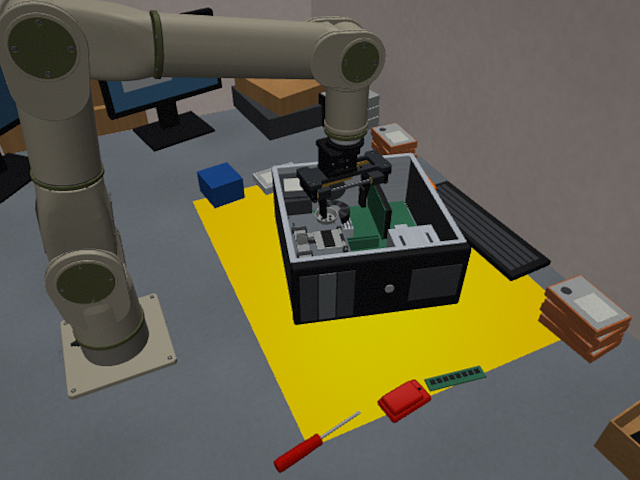

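```bash
python3 - <<'E'
import cv2
a=cv2.imread("pics/wrist1.png")
cv2.imwrite("pics/c1.png",cv2.resize(a[110:260,180:380],None,fx=4,fy=4,interpolation=cv2.INTER_CUBIC))
b=cv2.convertScaleAbs(a[250:400,100:500],alpha=3,beta=20)
cv2.imwrite("pics/c2.png",cv2.resize(b,None,fx=2,fy=2,interpolation=cv2.INTER_CUBIC))
E
```

```text
(no output)
```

View pics/c1.png

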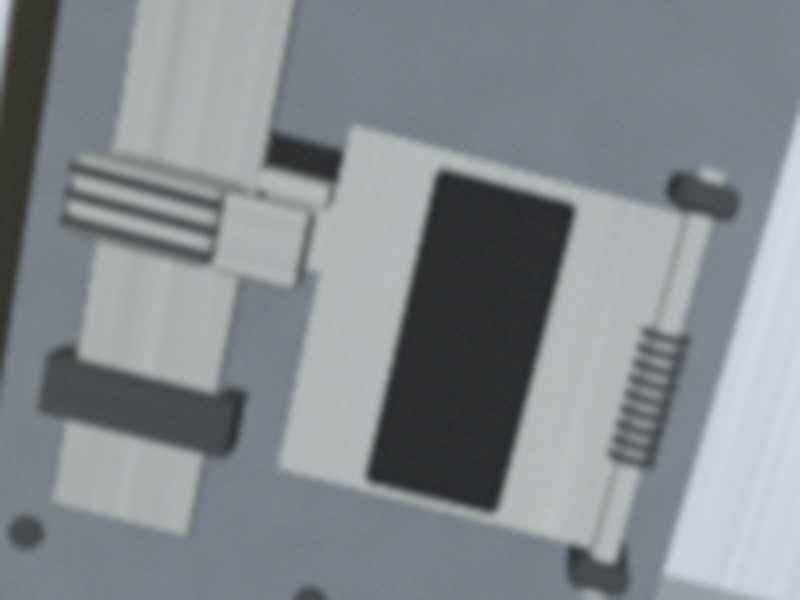

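View pics/c2.png

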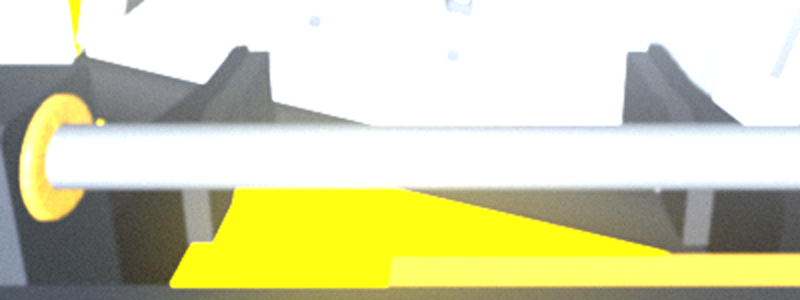

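```bash
cat > h.py <<'E'
import numpy as np
from scipy.spatial.transform import Rotation as R
def ray(s,p,z):
    d=R.from_quat(s['orientation']).apply([(p[0]-s['cx'])/s['fx'],-(p[1]-s['cy'])/s['fy'],-1]); o=np.array(s['origin']); return o+d*(z-o[2])/d[2]
def proj(s,P):
    c=R.from_quat(s['orientation']).inv().apply(np.array(P)-np.array(s['origin'])); return s['cx']+s['fx']*c[0]/-c[2], s['cy']-s['fy']*c[1]/-c[2]
W1={'fx': 354.1997, 'fy': 354.1997, 'cx': 323.5716, 'cy': 237.1049, 'origin': [540.3049, 0.5369, 426.3918], 'orientation': [-0.1376, -0.0004, 0.0008, 0.9905]}
E
python3 - <<'E'
from h import *
f=lambda x,y:(180+x/4,110+y/4)
pad=np.array([ray(W1,f(*p),169) for p in [(438,170),(574,208),(496,510),(368,478)]])
c=pad.mean(0); ex=(pad[1]+pad[2]-pad[0]-pad[3])[:2]; ey=(pad[0]+pad[1]-pad[2]-pad[3])[:2]
yx=np.degrees(np.arctan2(ex[1],ex[0])); yy=np.degrees(np.arctan2(-ey[0],ey[1]))
print(c.round(1),np.linalg.norm(ex)/2,np.linalg.norm(ey)/2,yx,yy)
yaw=np.radians((yx+2*yy)/3); X=np.array([np.cos(yaw),np.sin(yaw)]);Y=np.array([-X[1],X[0]])
def rel(p,z): 
    d=ray(W1,p,z)[:2]-c[:2]; return np.round([d@X+60,d@Y-2],1)  # bolt centre line x=0, tab face y=0
for n,p,z in [("tabL",f(62,222),177),("tabR",f(210,262),177),("wingR",f(297,287),177),("wingR170",f(297,287),168),("tabTL",f(72,157),177),
 ("bar L",f(52,500),153),("bar R",f(188,535),153),("pin top",f(690,215),164),("pin bot",f(600,555),164),("coilR",f(685,345),164),("coilL",f(645,345),164),("flapBL",f(278,468),165),("flapTL",f(350,125),165),
 ("wall in",(177,170),184),("wall in2",(150,170),184),("wallin low",(160,262),145),("cage R",(335,297),145),("wall a",(195,60),184),("wall b",(160,255),184)]: print(n,rel(p,z))
E
```

```text
[521.1 -41.6 169. ] 24.832149403810256 57.98340775447391 -14.882668460415466 -14.56145037050261
tabL [-12.8   2.5]
tabR [13.3  2.3]
wingR [28.8  1.9]
wingR170 [27.4  0.4]
tabTL [-12.9  13.8]
bar L [-13.7 -56.2]
bar R [ 13.9 -56.5]
pin top [93.2 30.7]
pin bot [ 94.2 -36.1]
coilR [98.9  7.6]
coilL [91.7  5.7]
flapBL [ 30.4 -34.6]
flapTL [30.2 30.5]
wall in [-22.1  -2.5]
wall in2 [-39.7  -7.1]
wallin low [-39.3 -89.6]
cage R [111.7 -83.2]
wall a [-21.1  67.7]
wall b [-25.1 -65.8]
```

```bash
python3 - <<'E'
import cv2
a=cv2.imread("pics/wrist1.png")
b=cv2.convertScaleAbs(a[120:310,120:360],alpha=1.6,beta=10)
cv2.imwrite("pics/c3.png",cv2.resize(b,None,fx=3.1,fy=3.1,interpolation=cv2.INTER_CUBIC))
E
```

```text
(no output)
```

View pics/c3.png

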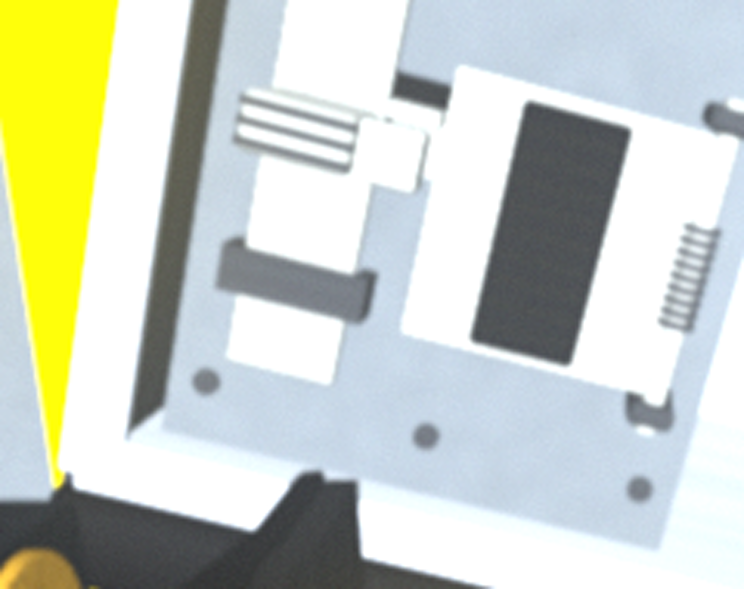

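```bash
cat >> h.py <<'E'
yaw=np.radians(-14.65); X=np.array([np.cos(yaw),np.sin(yaw)]);Y=np.array([-X[1],X[0]])
O=np.array([521.1,-41.6])-60*X+2*Y   # bolt centre line, tab face
def w(x,y,z): return [*(O+x*X+y*Y),z]
def q(phi): return (R.from_euler('z',yaw+np.radians(phi))*R.from_quat([.7071068,.7071068,0,0])).as_quat().tolist()
E
python3 - <<'E'
from h import *
from cell import manip
import cv2
manip.move_straight(w(37.5,-12,230),q(40),v=150)
manip.close_gripper(10)
manip.move_straight(w(37.5,-12,190),v=150)
s=manip.snapshot("wrist"); im=s["img"][:,:,::-1]
cv2.imwrite("pics/w2.png",im)
b=cv2.convertScaleAbs(im[150:400,180:460],alpha=1.8,beta=15)
cv2.imwrite("pics/c4.png",cv2.resize(b,None,fx=2.4,fy=2.4,interpolation=cv2.INTER_CUBIC))
o=manip.observe();print(o['time_s'],o['ee_pos'],o['tcp_rot'],o['width'],w(37.5,-12,190),o['wrist_force'])
print("tcp px",proj(s,o['ee_pos']),"origin",s['origin'],s['orientation'])
E
```

```text
3.5417 [497.16754048 -45.59059651 190.84814629] [5.34742032e-01 8.45015287e-01 2.04411092e-04 2.86716504e-04] 0.006706881791970907 [np.float64(496.8023638473562), np.float64(-45.58432897659507), 190] [0.11563732 0.1256752  0.03263249]
tcp px (np.float64(324.28525755106415), np.float64(293.41028064521123)) origin [464.87195338  21.78808022 352.02022187] [-0.13446271 -0.03008581  0.21766467  0.96624879]
```

View pics/c4.png

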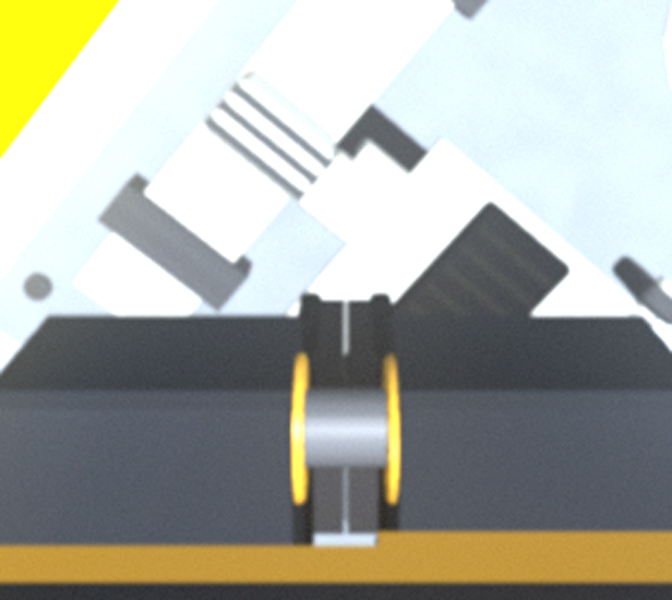

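```bash
python3 - <<'E'
from h import *
from cell import manip
manip.move_straight(w(37.5,-12,173),v=80)
f0=manip.observe()['wrist_force']
for z in [170,168.5,167,165.5,164,163,162,161,160]:
    manip.move_straight(w(37.5,-12,z),v=30); manip.sleep(.05)
    o=manip.observe(); f=o['wrist_force']-f0; print(z,o['ee_pos'].round(1),f.round(2),o['moment'].round(2),o['time_s'].__round__(2))
    if f[2]>7: break
E
```

```text
170 [496.9 -45.6 170.2] [-1.41 -0.43 -0.53] [ 0.02 -0.03  0.02] 4.2
168.5 [497.  -45.6 168.7] [ 0.65 -0.13  0.86] [ 0.03 -0.12 -0.01] 4.5
167 [496.9 -45.6 167. ] [-0.34 -0.06  1.66] [ 0.06 -0.14  0.01] 4.8
165.5 [496.8 -45.6 165.5] [0.26 0.37 1.62] [ 0.11 -0.02  0.  ] 5.1
164 [496.9 -45.5 164.1] [-1.17  0.77  2.77] [ 0.04 -0.05 -0.  ] 5.4
163 [496.9 -45.6 163. ] [-0.09  0.33  2.86] [ 0.03 -0.06 -0.05] 5.7
162 [496.9 -45.6 162. ] [0.04 1.72 3.33] [ 0.13 -0.06  0.01] 6.0
161 [496.9 -45.6 161.3] [-1.08  0.52  5.17] [ 0.11  0.07 -0.02] 6.3
160 [497.1 -45.6 160.8] [-3.19  0.2  10.88] [0.09 0.51 0.01] 6.6
```

```bash
python3 - <<'E'
from h import *
from cell import manip
manip.move_straight(w(37.5,-12,162),v=30); manip.sleep(.1)
for y in [-8,-5,-2,1,4,7,10,13,15,17,18,19,20,21,22,23,24]:
    manip.move_straight(w(37.5,y,162),v=30); manip.sleep(.05)
    o=manip.observe(); f=o['wrist_force']; print(y,np.round([(o['ee_pos'][:2]-O)@X,(o['ee_pos'][:2]-O)@Y,o['ee_pos'][2],f[:2]@X,f[:2]@Y,f[2],o['time_s']],1))
    if f[:2]@Y<-12: break
im=manip.snapshot("wrist")["img"][:,:,::-1]
import cv2
b=cv2.convertScaleAbs(im[130:330,200:460],alpha=1.5,beta=10)
cv2.imwrite("pics/c5.png",cv2.resize(b,None,fx=2.8,fy=2.8,interpolation=cv2.INTER_CUBIC))
E
```

```text
-8 [ 37.4  -8.  161.8  -0.9  -1.2   3.7   7.3]
-5 [ 37.4  -4.8 162.   -0.2  -0.9   3.4   7.6]
-2 [ 37.5  -2.  162.    0.3  -1.7   3.9   7.9]
1 [ 37.5   1.2 162.    0.2  -2.4   3.3   8.2]
4 [ 37.5   4.3 162.   -0.6  -2.2   2.7   8.5]
7 [ 3.75e+01  7.30e+00  1.62e+02  1.00e-01 -9.00e-01  3.30e+00  8.80e+00]
10 [ 37.5  10.3 162.   -0.2  -2.4   3.3   9.1]
13 [ 37.5  13.3 162.   -0.3  -1.5   2.1   9.4]
15 [ 37.5  15.1 162.   -0.6  -1.6   2.1   9.7]
17 [ 37.5  17.1 162.   -0.7  -2.8   2.9  10. ]
18 [ 37.5  17.8 162.    0.2  -5.5   4.1  10.3]
19 [ 37.5  18.1 161.9  -0.3  -6.2   4.1  10.6]
20 [ 37.5  18.2 161.9  -0.7 -10.1   3.7  10.9]
21 [ 37.6  18.4 161.9  -0.8 -12.    3.9  11.2]
22 [ 37.6  18.6 161.8  -0.4 -15.3   5.2  11.5]
```

View pics/c5.png

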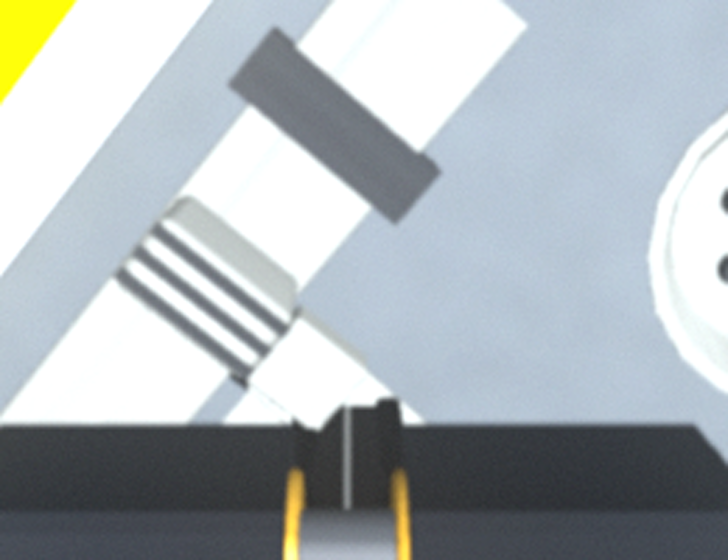

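```bash
python3 - <<'E'
from h import *
from cell import manip
import cv2
manip.move_straight(w(37.5,17.5,162),v=20)
manip.move_straight(w(37.5,16.5,175),v=40)
manip.move_straight(w(37.5,14,230),v=120)
manip.move_straight(w(50,-60,270),v=200); manip.sleep(.3)
s=manip.snapshot("wrist"); im=s["img"][:,:,::-1]
cv2.imwrite("pics/c6.png",cv2.resize(im[80:300,180:440],None,fx=2.7,fy=2.7,interpolation=cv2.INTER_CUBIC))
o=manip.observe();print(o['time_s'],o['wrist_force'])
E
```

```text
13.9167 [0.13980513 0.75642357 0.0834025 ]
```

View pics/c6.png

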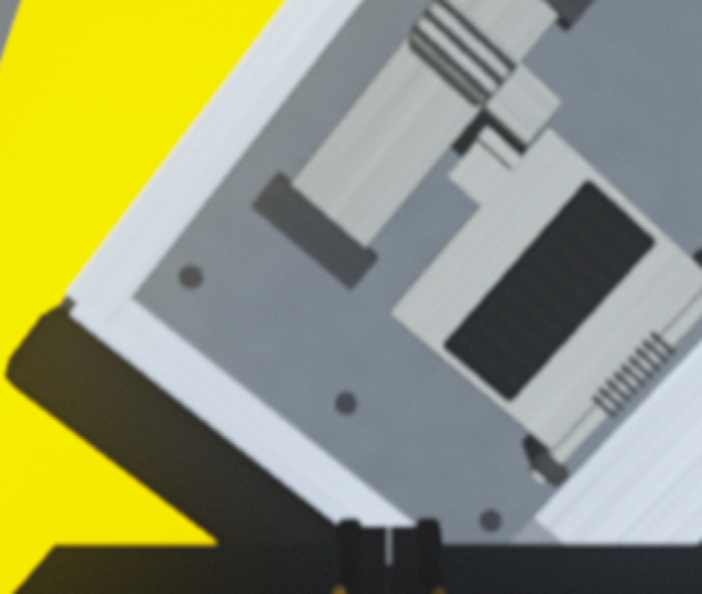

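The wing, near (525,105), is now past the catch's nose at (500,145). The flap is up behind it and the hand is clear.

```bash
python3 -c "
from cell import manip
print(manip.finish_job())"
```

```text
the job is handed in; nothing more can be done
None
```

The bolt is at its open end stop with the catch back up behind it, the hand is clear, no loose part was touched, and the job is handed in at about 14 s (verdict not shown); because the open fingers were too far apart for both targets, I used the closed fingertips, one pressing the pad's near edge and the other pushing the bolt by its wing beside the tab rather than on the tab face.

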